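Clamp a bottle: fold out the crank handle and crank the jaw shut

TASK

The reagent bottle with the blue cap stands loose between the jaws of the bottle clamp. Fold the clamp's crank handle out until it stands fully upright against its stop, and only then crank it clockwise (seen from above) by that handle until the sprung jaw holds the bottle firmly, with about 50 N, without crushing it. Let go, leaving the handle up, the bottle upright in the jaws, and the things standing round the clamp where they are.

Things in the scene. Friction and masses are not known exactly. Their poses are not given: they have to be found in the camera images.
- crank_axis (a point): point on the upright axis of the crank, level with the handle's hinge pin (125 mm above the worktop). Fixed to the bottle clamp: aluminium bed 90 mm wide, 25 mm high, 366 mm long, with a grey gear head (84 x 86 mm, 92 mm high) under the crank at its left end. x points across the bed, -y along it from the crank to the bottle
- crank (a joint): turn of the crank, rad, growing clockwise seen from above; 3 to 11 rad of it shut the jaw, depending on the start. The jaw comes 30 mm nearer per turn. Self-locking, steady drag 0.40 N m: about 6.7 N sideways at the handle in motion, running free (less when stopped); each 10 N of squeeze adds 0.8 N: 50 N of squeeze is felt as a rise of 4 N
- handle_hinge (a point): centre of the handle's hinge pin at the end of the crank arm, 60 mm from the crank axis, 125 mm above the worktop. Turns with the crank: x points outwards along the arm, away from the crank axis; y is the hinge pin (level, square to the arm). The steel arm is 17 mm wide, its top 22 mm below the pin, and ends 22 mm beyond the crank axis
- handle (a joint): fold of the crank handle, rad: 0 = folded flat, lying level over the arm from the hinge pin back to and past the crank axis; 1.57 = upright against its stop, the working position. Friction hinge (0.05 N m): stays where it is left
- handle_grip (a point): point on the centre line of the handle's black sleeve, 57 mm from the hinge pin. The sleeve is a round bar of 20 mm diameter that spins freely on the handle and reaches from 16 to 82 mm from the pin
- jaw: moving V-jaw (120 degrees) of aluminium with rubber lining, 78 mm wide, top 87 mm above the worktop, on stiff springs (15 N/mm, 7 mm of travel) before the grey carriage that the screw drives. Origin in the deepest line of the V, at worktop level; its -y axis points to the bottle
- bottle: white plastic reagent bottle with blue screw cap, about 65 mm across, 135 mm tall, standing on the bed (25 mm above the worktop). Origin at the centre of its underside, z up. Beyond it stands a like V-jaw, pinned to the bed at a place that differs each time and is not measured: the bottle slides up to 20 mm before it meets it
- beaker: small clear beaker, 65 mm across and 72 mm tall, at the right; bystander
- amber_bottle: amber bottle with a black cap, 62 mm across and 120 mm tall, at the left; bystander
- forceps: steel forceps, 142 mm long, lying on the worktop along the far side of the clamp; bystander

How it is judged:
On the way, in this order (a step that is already met when the one before it is completed fails the run):
1. the crank handle is folded out upright against its stop, the crank still where it was (value of joint handle above 1.45 rad and distance of handle_hinge from where it was at the start of the episode below 0.03 m), for 0.1 s.
2. the sprung jaw squeezes the bottle with more than 25 N (contact force between jaw and bottle above 25 N), for 0.2 s.
At the end, for the whole second after the job is handed in: The jaw squeezes the bottle with 25 to 80 N, the bottle stands at rest on the bed, upright to within 0.08 rad, and the crank handle still stands upright (fold above 1.4 rad) (contact force between jaw and bottle between 25 and 80 N and angle between bottle's own z axis and vertical below 0.08 rad and height (world z) of bottle below 0.032 m and linear speed of bottle below 0.01 m/s and value of joint handle above 1.4 rad); the robot touches nothing.
It fails at once if the bottle is squeezed with more than 80 N (contact force between jaw and bottle above 80 N).
It fails at once if the crank is turned (its hinge pin moved more than 30 mm from its start) while the handle is not up (fold below 1.2 rad) (distance of handle_hinge from where it was at the start of the episode above 0.03 m and value of joint handle below 1.2 rad).
It fails at once if the beaker, the amber bottle or the forceps are pushed more than 30 mm from their places (distance of any of beaker, amber_bottle, forceps from where it was at the start of the episode above 0.03 m).
It also fails if it takes over 72 s, if anything falls off the work surface, if the arm or the gripper's body presses on something with over 40 N, if the wrist force passes 120 N, or if a joint passes its speed limit or range.

ROBOT

A 7-joint arm with a two-finger parallel gripper is mounted at the origin on a cart in front of the work surface, level with it; the furniture and walls round the work are solid. World frame = base frame: x ahead of the robot, y to its left, z up, the work surface at z = 0. Lengths are in m, angles in rad, forces in N, time in s.
With the tool pointing down it reaches from about 0.4 to 0.85 m from the base axis. Payload 4.5 kg.
Tool frame: the origin (TCP) lies where the fingers leave the gripper's body, on its centre line; the fingertips stand 64 mm ahead of it and the grasp point (between the pads) lies 45 mm ahead of it; z points along the fingers, y is the line along which they close (so a half turn about z gives the same grasp; the last joint's range is limited). The gripper opens to 88 mm and grips with 3 to 60 N. Pads are 18 mm wide; open, the fingers measure 123 mm over their backs; the gripper's body (75 mm by 187 mm) begins 45 mm behind the grasp point.
Start: joints at [-1.131, 0.689, -0.195, 1.565, 0.157, 0.902, -0.215], TCP at [0.247, 0.574, 0.303] pointing down, gripper open.
Joint ranges: [-3.01, 3.01], [-0.46, 2.08], [-1.47, 1.51], [0.13, 2.56], [-1, 4.14], [0.04, 2.09], [-2.66, 2.66]. Speed limits (rad/s): [2.57, 2.57, 3.14, 3.14, 3.14, 3.14, 3.14].

INTERFACE

Orientations are given as a unit quaternion [x, y, z, w].
In Python, from plant import r gives the robot as it stands.
- The arm moves only by the tool play_rows, never from a script. Its arguments are lists of equal length, an entry for each row: "translation": the shift along the tool's x, y, z in m, a list of three; "delta_rot": the turn, a rotation vector about the tool's x, y, z in degrees, a list of three; "grip": the opening, from -1 (shut) to 1 (fully open). In form: {"translation": [[x, y, z], ...], "delta_rot": [[rx, ry, rz], ...], "grip": [grip, ...]}. A call has 1 to 20 rows; each row shifts and turns the commanded pose from where the row before left it, along the tool's axes as they then stand; what a row does not reach is not made up. A row lasts 1/8 s, in which the tool goes at most 62.5 mm and 10.7 degrees, less where a joint would pass 70% of its speed; a pose out of reach is approached as far as the arm can. A call with a gripper value outside its range is refused whole. The fingers move at their own pace and stop on an object; "squeeze" is the grip in N (left out, the last holds). Time passes only in rows, so rows that do not move let the fingers close. It gives the time, the measured TCP pose, the force, the opening and the grip force at its end, in the units of the state.
- r.get_state(): the state, without advancing time (a new reading comes with each control period).
- r.snapshot(name): name is "scene" or "top"; returns the picture (480x640x3 uint8, blue, green, red); there is no depth.
- r.get_calibration(name): a dict with "intrinsics" (3x3 intrinsics, pixels), "eye" and "rotation" of the camera in the world. Camera axes: x right, y up, looking along -z (the intrinsics and any distortion apply to the point x, -y, -z); pixel columns grow to the right and rows downward; lengths in m; the calibration is good to about 2 mm. A picture is of the moment at which its call begins. get_calibration takes no time and is no camera call.
- r.finish_job(): hands the job in; it is judged then, once.
Trained networks look in the newest picture that a camera, given by its name, has taken for a name from the list of things; names that differ only in an ending like _2 or _b are one class to them, and where a whole thing is asked for, a point or a joint stands for the part that bears it (a point fixed in the world has none). Each returns a list of dicts, best first, with "confidence" (0 to 1); they miss things now and then, are a little off and sometimes report something else, mostly with a low value. They report only what shows in the picture. A call takes as long as a camera call.
- r.look_for(camera, target): "point" ([x, y, z] in m, in world coordinates, good to about 4 mm: the middle of the surface that is visible of it).
- r.silhouettes(camera, target): "pixels" (480x640 bool, what is visible of it).
The state is a dict: "clock": time; "q": joint angles; "qd": joint speeds; "joint_torque": joint torques, N m; "tool_pos": TCP position; "eef_rot": TCP orientation; "contact_force": force on the tool from outside, world axes, zero at the start; "moment": the same for the moment, N m; "opening": opening from 0.0 (shut) to 1.0 (fully open); "finger_force": force on a finger pad.
Only numpy, scipy, OpenCV 4.12 (cv2) and the standard library are available. Lean on these libraries where they do the work, as an engineer would, in place of code of your own. Each camera call takes 0.05 s, during which the arm holds its last target. There are 200 camera calls.

## Working session

There is one attempt and no reset: what is moved stays moved. The work goes in short steps, Python scripts to look and compute and a tool call to move; the robot and the scene stay as the last step left them, time stands still between calls to the robot, and variables do not carry over. Pictures are saved under pics/ and viewed, at most 10 in all, crops included, and the job is handed in when it is done.

Besides the shell and the picture viewer there is one more tool, called as a command line: name --argument value ..., lists and objects as JSON in quotes. play_rows: Moves the arm, as the interface text tells. Its arguments: {"type":"object","properties":{"translation":{"type":"array","items":{"type":"array","items":{"type":"number"}}},"delta_rot":{"type":"array","items":{"type":"array","items":{"type":"number"}}},"grip":{"type":"array","items":{"type":"number"}},"squeeze":{"type":"number"}},"required":["translation","delta_rot","grip"]}

```bash
mkdir -p pics; ls
python3 - <<'E'
from plant import r
import cv2,numpy as np
for c in ("scene","top"):
    cv2.imwrite(f"pics/{c}0.png",r.snapshot(c))
    k=r.get_calibration(c);print(c,k)
    for t in ("crank_axis","handle_hinge","handle_grip","crank","handle","jaw","bottle","beaker","amber_bottle","forceps"):
        try:
            d=r.look_for(c,t);print(t,[(np.round(x["point"],3),round(x["confidence"],2)) for x in d[:2]])
        except Exception as e: print(t,e)
s=r.get_state();print(s)
E
```

```text
pics
scene {'intrinsics': array([[505.78345866,   0.        , 316.14715563],
       [  0.        , 505.78345866, 240.56001149],
       [  0.        ,   0.        ,   1.        ]]), 'eye': array([-0.11041036,  1.09819654,  0.79525395]), 'rotation': array([-0.14481147,  0.46730268,  0.83968195, -0.2357797 ])}
crank_axis [(array([0.434, 0.301, 0.025]), 0.96)]
handle_hinge []
handle_grip []
crank []
handle [(array([ 0.531, -0.144,  0.048]), 0.73)]
jaw []
bottle [(array([0.464, 0.091, 0.12 ]), 0.97)]
beaker []
amber_bottle [(array([ 0.532, -0.142,  0.05 ]), 0.75), (array([0.408, 0.567, 0.078]), 0.68)]
forceps []
top {'intrinsics': array([[621.93167404,   0.        , 313.80119276],
       [  0.        , 621.93167404, 245.76114747],
       [  0.        ,   0.        ,   1.        ]]), 'eye': array([0.28476075, 0.18637541, 1.38424446]), 'rotation': array([ 0.05009185, -0.05836954, -0.69998152,  0.71000682])}
crank_axis [(array([0.47 , 0.202, 0.067]), 0.74)]
handle_hinge [(array([0.479, 0.268, 0.13 ]), 0.85)]
handle_grip [(array([0.475, 0.27 , 0.135]), 0.86), (array([0.469, 0.2  , 0.068]), 0.
[... 449 characters left out ...]
k': 1.1, 'q': array([-1.13122024,  0.68912232, -0.19457899,  1.56532171,  0.1573024 ,
        0.90247276, -0.21508397]), 'qd': array([ 0.00120349,  0.00186686,  0.00077001,  0.00143969,  0.00050283,
       -0.00204025,  0.00252747]), 'joint_torque': array([-2.75595667e-04, -5.27496278e+01, -1.26704626e+00, -1.53745955e+01,
       -5.18092629e-02, -9.24988526e-04,  6.91972303e-06]), 'tool_pos': array([0.24669953, 0.57426635, 0.30272244]), 'eef_rot': array([2.01486075e-01, 9.79491379e-01, 2.87033690e-05, 5.67150129e-06]), 'contact_force': array([-0.23104719,  0.8239898 , -0.20651012]), 'moment': array([ 0.00699855,  0.01734798, -0.00405122]), 'finger_force': 0.0, 'opening': 0.9959765272759155}
```

View pics/scene0.png

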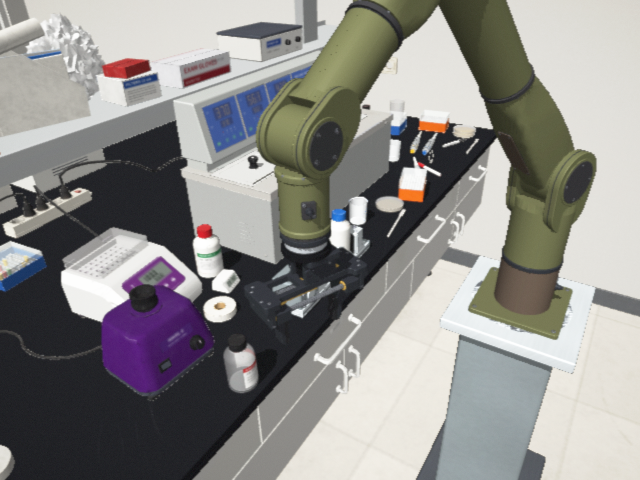

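Run:
```python
import cv2
i=cv2.imread("pics/top0.png");cv2.imwrite("pics/top0c.png",cv2.resize(i[170:400,180:480],None,fx=2.6,fy=2.6,interpolation=cv2.INTER_CUBIC))
```

```text
(no output)
```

View pics/top0.png

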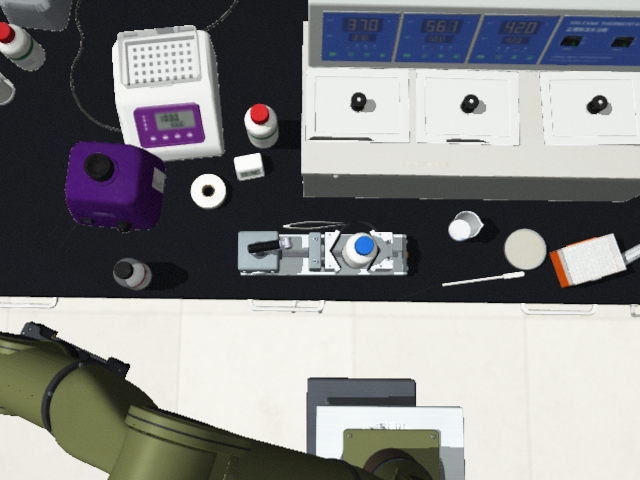

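The scene view has the clamp partly hidden by the gripper. In the top view the clamp bed runs along row 255, columns 238–408, with the gear head on the left, the black handle at about (263,247) and the hinge at about (285,242). I'll zoom in.

View pics/top0c.png

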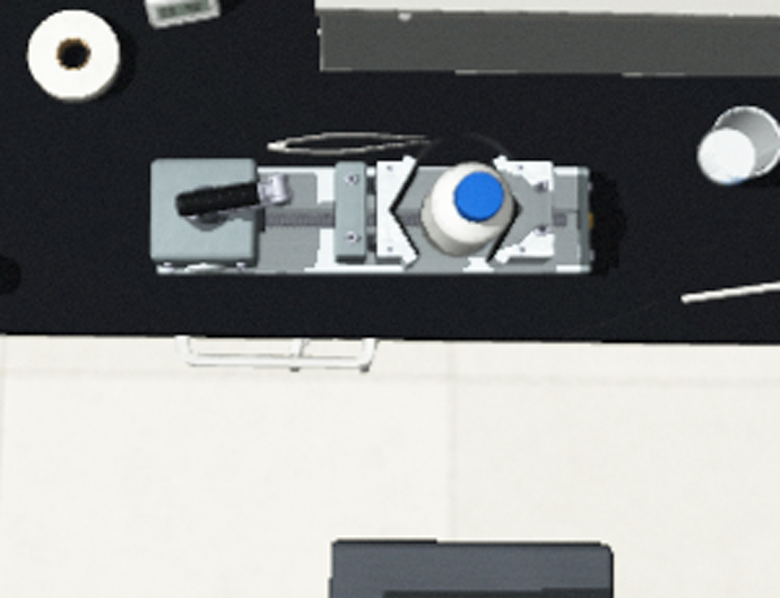

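```bash
cat > h.py <<'E'
import numpy as np, cv2
from scipy.spatial.transform import Rotation as R
from plant import r
def ray(c,u,v,z):
    k=r.get_calibration(c);K=k["intrinsics"];q=np.array(k["rotation"])
    M=R.from_quat(q).as_matrix() if q.shape==(4,) else q
    d=M@(np.array([(u-K[0,2])/K[0,0],-(v-K[1,2])/K[1,1],-1.]))
    e=np.array(k["eye"]);return e+d*(z-e[2])/d[2]
def proj(c,p):
    k=r.get_calibration(c);K=k["intrinsics"];M=R.from_quat(k["rotation"]).as_matrix()
    x=M.T@(np.array(p)-k["eye"]);return K[0,0]*x[0]/-x[2]+K[0,2],-K[1,1]*x[1]/-x[2]+K[1,2]
def show():
    s=r.get_state();print(round(s["clock"],2),"tcp",np.round(s["tool_pos"],4),"q",np.round(s["eef_rot"],3),"F",np.round(s["contact_force"],1),"M",np.round(s["moment"],2),"open",round(s["opening"],3),"ff",round(s["finger_force"],1))
E
python3 - <<'E'
from h import *
for t in ("handle","handle_grip","crank_axis","jaw","bottle"):
    for d in r.silhouettes("top",t)[:2]:
        m=d["pixels"];v,u=np.nonzero(m);print(t,d["confidence"],u.min(),u.max(),v.min(),v.max(),u.mean(),v.mean(),m.sum(),cv2.minAreaRect(np.c_[u,v].astype(np.float32)))
print("ht check", [proj("top",p) for p in ([.479,.268,.13],[.464,.091,.12])])
E
```

```text
handle 0.72 247 289 239 252 266.708446866485 245.31335149863762 367 ((268.04046630859375, 245.26296997070312), (9.351518630981445, 43.032188415527344), 81.25383758544922)
handle 0.66 112 151 257 289 131.76823176823177 273.3786213786214 1001 ((131.6999969482422, 273.6000061035156), (39.354793548583984, 30.857738494873047), 26.56505012512207)
handle_grip 0.77 247 279 240 252 263.21768707482994 246.03061224489795 294 ((262.8499755859375, 245.94998168945312), (9.475231170654297, 32.24407196044922), 81.8698959350586)
crank_axis 0.81 237 408 229 275 305.974133285432 254.09107239087479 5567 ((322.5, 252.0), (46.0, 171.0), 90.0)
jaw 0.74 324 339 231 272 330.53937007874015 251.86811023622047 508 ((331.5, 251.5), (41.0, 15.0), 90.0)
jaw 0.6 237 407 231 276 304.8527403579996 254.08949990773206 5419 ((322.0, 253.5), (169.99996948242188, 44.99999237060547), 0.0)
bottle 0.73 246 291 237 255 268.2418426103647 246.0940499040307 521 ((268.7064208984375, 246.6694793701172), (13.729040145874023, 45.53175354003906), 79.99201965332031)
bottle 0.59 341 376 232 268 358.407 250.023 1000 ((358.0000305175781, 250.00003051757812), (31.11269760131836, 38.18376159667969), 45.0)
ht check [(np.float64(267.1942745256711), np.float64(245.0475606358579)), (np.float64(353.5209263193287), np.float64(254.30666138553036))]
```

The handle lies folded in the top view, sleeve from about (247,248) to (279,243), hinge fork at (287,242). The arm points right (−y) and slightly up (+x).

Run:
```python
from h import *
m=r.silhouettes("top","handle_grip")[0]["pixels"]
v,u=np.nonzero(m)
P=np.array([ray("top",a,b,.125)[:2] for a,b in zip(u,v)])
c=P.mean(0);w,V=np.linalg.eigh(np.cov((P-c).T));d=V[:,1];d*=-np.sign(d[1]);t=(P-c)@d
print("sleeve c",c,"dir to hinge",d,"ext",t.min(),t.max(),"half w",np.ptp((P-c)@V[:,0]))
mid=c+d*(t.min()+t.max())/2
h=mid+d*.049;ax=h-d*.06
print("hinge",h,"axis",ax,"ang",np.degrees(np.arctan2(d[1],d[0])))
# bed/gear head
for n,(a,b,z) in dict(headTL=(238.5,231.5,.092),headTR=(278,232,.092),headBL=(238.5,271,.092),headBR=(279,271,.092),bedR_top=(407,234.5,.025),bedR_bot=(406,274,.025),bedLb=(241,274,.025),bath=(304,197.5,.0),vtip=(331,252,.087),cap=(364,245,.155),benchedge=(250,298,0),forc0=(284,226,.003),forc1=(344,223,.003),jawfront0=(340,231,.087),jawfront1=(339,271,.087),fixV=(378,250,.087)).items(): print(n,np.round(ray("top",a,b,z),3))
for x,y,z in [(.5,.3,.125)]: pass
```

```text
sleeve c [0.47762001 0.27639658] dir to hinge [ 0.17671615 -0.98426186] ext -0.03362897673156136 0.032177354545062195 half w 0.019750984946060018
hinge [0.48615084 0.22888214] axis [0.47554787 0.28793785] ang -79.82145699084438
headTL [0.513 0.332 0.092]
headTR [0.513 0.248 0.092]
headBL [0.429 0.329 0.092]
headBR [0.43  0.244 0.092]
bedR_top [ 0.524 -0.035  0.025]
bedR_bot [ 0.435 -0.032  0.025]
bedLb [0.43  0.331 0.025]
bath [0.61  0.195 0.   ]
vtip [0.473 0.136 0.087]
cap [0.478 0.073 0.155]
benchedge [0.38  0.312 0.   ]
forc0 [0.543 0.239 0.003]
forc1 [0.552 0.104 0.003]
jawfront0 [0.518 0.117 0.087]
jawfront1 [0.433 0.119 0.087]
fixV [0.479 0.037 0.087]
```

play_rows --translation '[[-0.036,-0.0195,0],[-0.036,-0.0195,0],[-0.036,-0.0195,0],[-0.036,-0.0195,0],[-0.036,-0.0195,0],[-0.036,-0.0195,0],[-0.036,-0.0195,0],[-0.036,-0.0195,0],[-0.036,-0.0195,0],[0,0,0],[0,0,0],[0,0,0],[0,0,0],[0,0,0],[0,0,0],[0,0,0]]' --delta_rot '[[0,0,0],[0,0,0],[0,0,0],[0,0,0],[0,0,0],[0,0,0],[0,0,0],[0,0,0],[0,0,0],[0,0,9.4],[0,0,9.4],[0,0,9.4],[0,0,9.4],[0,0,9.4],[0,0,9.4],[0,0,0]]' --grip '[1,1,1,1,1,1,1,1,1,1,1,1,1,1,1,1]' --squeeze 10

```text
clock: 3.4
tool_pos: [0.4751, 0.2853, 0.3028]
eef_rot: [0.64, 0.769, 0.0, 0.0]
contact_force: [0.2, -0.5, 0.2]
opening: 0.999
finger_force: 0.0
```

```bash
cat >> h.py <<'E'
def togo(p):
    s=r.get_state();M=R.from_quat(s["eef_rot"]).as_matrix()
    print("tool axes x",M[:,0].round(3),"y",M[:,1].round(3),"z",M[:,2].round(3),"go",(M.T@(np.array(p)-s["tool_pos"])).round(4))
E
python3 - <<'E'
from h import *
show();togo([.4755,.285,.170])
cv2.imwrite("pics/scene1.png",cv2.resize(r.snapshot("scene")[200:380,200:440],None,fx=3.3,fy=3.3,interpolation=cv2.INTER_CUBIC))
E
```

```text
3.4 tcp [0.4751 0.2853 0.3028] q [0.64  0.769 0.    0.   ] F [ 0.2 -0.5  0.2] M [-0.07  0.07  0.04] open 0.999 ff 0.0
tool axes x [-0.182  0.983 -0.   ] y [0.983 0.182 0.   ] z [ 0. -0. -1.] go [-0.0004  0.0003  0.1328]
```

View pics/scene1.png

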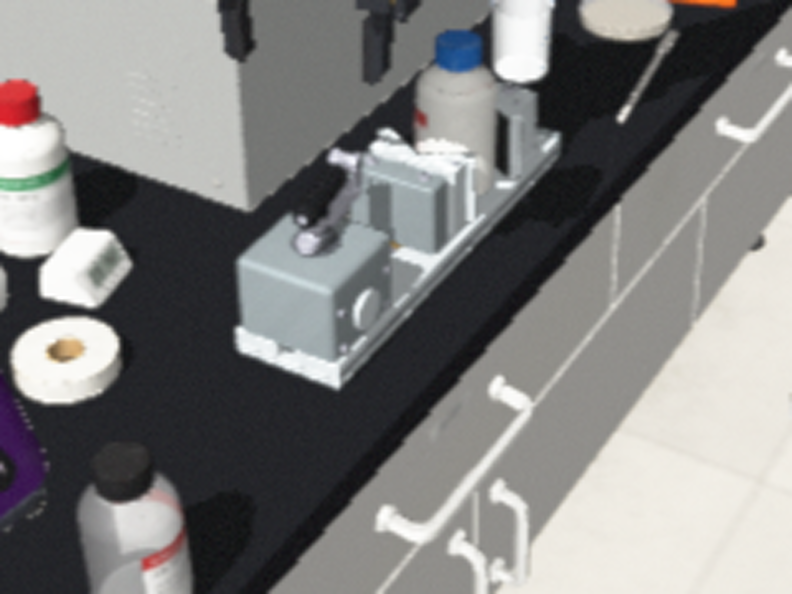

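The scene crop shows the folded black sleeve lying over the arm on the gear head at about (320,195), hinge at (345,157), with the fingers well above. Next I'll descend and grip it.

play_rows --translation '[[0,0,0.03],[0,0,0.03],[0,0,0.03],[0,0,0.025],[0,0,0.015],[0,0,0],[0,0,0],[0,0,0],[0,0,0],[0,0,0],[0,0,0]]' --delta_rot '[[0,0,0],[0,0,0],[0,0,0],[0,0,0],[0,0,0],[0,0,0],[0,0,0],[0,0,0],[0,0,0],[0,0,0],[0,0,0]]' --grip '[0.3,0.3,0.3,0.3,0.3,0.3,-1,-1,-1,-1,-1]' --squeeze 8

```text
clock: 4.82
tool_pos: [0.4757, 0.2854, 0.173]
eef_rot: [0.64, 0.768, 0.001, 0.0]
contact_force: [1.4, -0.0, 0.7]
opening: 0.221
finger_force: 8.0
```

Run:
```python
from h import *
show();togo([.4855,.229,.125+.057+.045])
```

```text
4.83 tcp [0.4757 0.2854 0.173 ] q [0.64  0.768 0.001 0.   ] F [ 1.4 -0.   0.7] M [ 0.   -0.16  0.02] open 0.221 ff 8.0
tool axes x [-0.18   0.984  0.001] y [0.984 0.18  0.002] z [ 0.001  0.001 -1.   ] go [-0.0572 -0.0004 -0.054 ]
```

play_rows --translation '[[-0.0009,0,-0.0099],[-0.0026,0,-0.0096],[-0.0042,0,-0.009],[-0.0057,0,-0.0081],[-0.0071,0,-0.0071],[0,0,0]]' --delta_rot '[[0,0,0],[0,0,0],[0,0,0],[0,0,0],[0,0,0],[0,0,0]]' --grip '[-1,-1,-1,-1,-1,-1]'

```text
clock: 5.58
tool_pos: [0.4794, 0.2651, 0.2176]
eef_rot: [0.641, 0.768, 0.001, 0.0]
contact_force: [2.1, 3.9, 4.2]
opening: 0.215
finger_force: 8.0
```

Run:
```python
from h import *
show()
cv2.imwrite("pics/scene2.png",cv2.resize(r.snapshot("scene")[200:340,220:400],None,fx=4,fy=4,interpolation=cv2.INTER_CUBIC))
```

```text
5.58 tcp [0.4794 0.2651 0.2176] q [0.641 0.768 0.001 0.   ] F [2.1 3.9 4.2] M [ 0.62 -0.43 -0.02] open 0.215 ff 8.0
```

View pics/scene2.png

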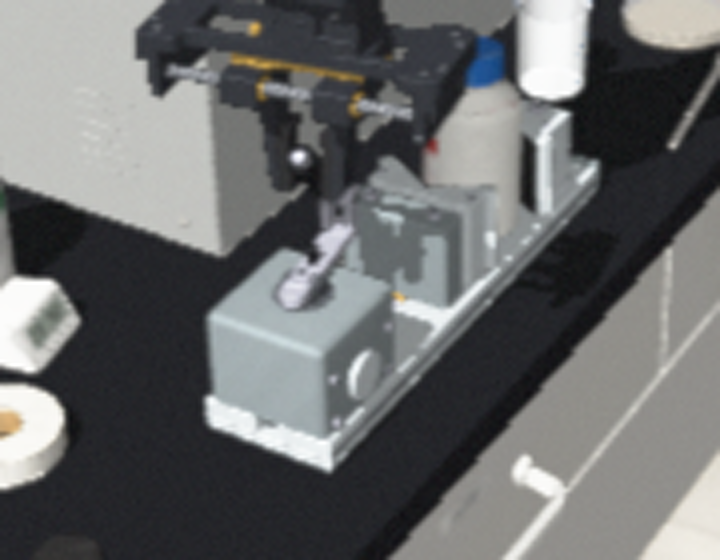

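The picture shows the handle, end knob at (300,157), raised about 50° between the fingers, with the crank arm unmoved. I'll continue the arc.

play_rows --translation '[[-0.0081,0,-0.0057],[-0.009,0,-0.0042],[-0.0096,0,-0.0025],[-0.0099,0,-0.0005],[-0.004,0,0.0005],[0,0,0],[0,0,0]]' --delta_rot '[[0,0,0],[0,0,0],[0,0,0],[0,0,0],[0,0,0],[0,0,0],[0,0,0]]' --grip '[-1,-1,-1,-1,-1,-1,-1]'

```text
clock: 6.5
tool_pos: [0.4868, 0.2249, 0.2293]
eef_rot: [0.641, 0.768, 0.001, 0.001]
contact_force: [2.1, 2.2, 7.1]
opening: 0.218
finger_force: 8.0
```

Run:
```python
from h import *
show()
cv2.imwrite("pics/scene3.png",cv2.resize(r.snapshot("scene")[200:340,220:400],None,fx=4,fy=4,interpolation=cv2.INTER_CUBIC))
```

```text
6.5 tcp [0.4868 0.2249 0.2293] q [0.641 0.768 0.001 0.001] F [2.1 2.2 7.1] M [ 0.41 -0.6   0.01] open 0.218 ff 8.0
```

View pics/scene3.png

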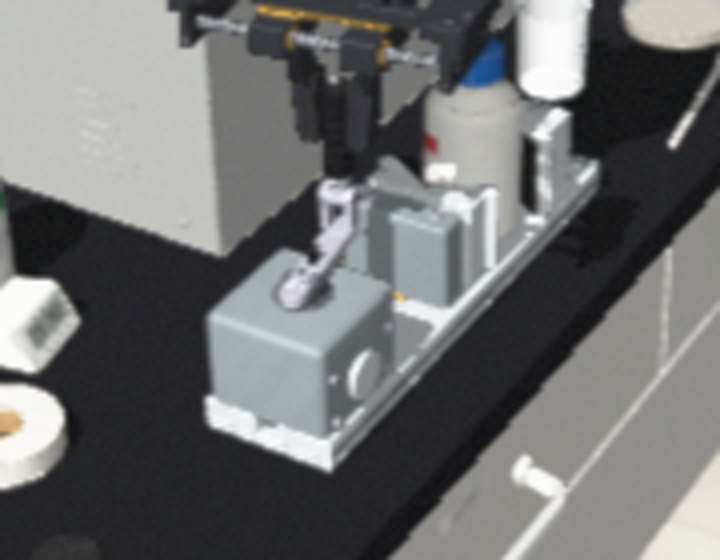

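play_rows --translation '[[-0.003,0,0],[-0.003,0,0],[0,0,0]]' --delta_rot '[[0,0,0],[0,0,0],[0,0,0]]' --grip '[-1,-1,-1]'

```text
clock: 6.92
tool_pos: [0.4872, 0.2231, 0.2293]
eef_rot: [0.639, 0.769, 0.003, -0.001]
contact_force: [1.1, 10.3, 4.2]
opening: 0.218
finger_force: 8.0
```

Stop reached: the force rises and the tool hardly moves. I'll re-seat the pads centred on the handle so no stored push remains, then grip harder.

play_rows --translation '[[0,0,0],[0,0,0],[0,0,0],[0.0045,0,0],[0.0045,0,0],[0,0,0],[0,0,0],[0,0,0],[0,0,0]]' --delta_rot '[[0,0,0],[0,0,0],[0,0,0],[0,0,0],[0,0,0],[0,0,0],[0,0,0],[0,0,0],[0,0,0]]' --grip '[-0.1,-0.1,-0.1,-0.1,-0.1,-1,-1,-1,-1]' --squeeze 40

```text
clock: 8.05
tool_pos: [0.4863, 0.2281, 0.229]
eef_rot: [0.641, 0.768, 0.001, 0.0]
contact_force: [3.4, 0.9, -1.1]
opening: 0.21
finger_force: 40.0
```

Run:
```python
from h import *
show();togo([.4841,.229,.227])
r.snapshot("scene")
for t in("handle","handle_grip","handle_hinge"):
    for d in r.silhouettes("scene",t)[:1]:
        v,u=np.nonzero(d["pixels"]);print(t,d["confidence"],u.min(),u.max(),v.min(),v.max(),cv2.minAreaRect(np.c_[u,v].astype(np.float32)))
        for z in range(v.min(),v.max()+1,4): print(z,u[v==z].min() if (v==z).any() else None,u[v==z].max() if (v==z).any() else None)
for z in (.103,.125,.14,.182,.21): print(z,proj("scene",[.4841,.229,z]))
```

```text
8.05 tcp [0.4863 0.2281 0.229 ] q [0.641 0.768 0.001 0.   ] F [ 3.4  0.9 -1.1] M [ 0.07 -0.46 -0.04] open 0.21 ff 40.0
tool axes x [-0.179  0.984  0.   ] y [0.984 0.179 0.002] z [ 0.002  0.001 -1.   ] go [ 0.0012 -0.002   0.002 ]
handle 0.58 300 308 219 250 ((304.0, 234.5), (31.0, 8.0), 90.0)
219 302 305
223 300 306
227 300 306
231 300 306
235 301 305
239 300 308
243 301 308
247 302 307
handle_grip 0.59 300 307 220 244 ((303.3196716308594, 232.0164031982422), (24.17304229736328, 6.065895080566406), 84.80557250976562)
220 302 304
224 300 304
228 300 305
232 301 304
236 302 304
240 301 307
244 304 305
handle_hinge 0.55 291 308 220 275 ((302.7115478515625, 248.4423065185547), (13.728129386901855, 56.28533172607422), 11.309932708740234)
220 302 304
224 301 305
228 301 305
232 301 305
236 302 305
240 302 307
244 302 307
248 301 308
252 302 308
256 302 308
260 300 306
264 297 303
268 293 300
272 291 299
0.103 (np.float64(305.7576923435152), np.float64(257.69203879246555))
0.125 (np.float64(305.4586034406523), np.float64(250.24216646049666))
0.14 (np.float64(305.25150693021897), np.float64(245.08369167805847))
0.182 (np.float64(304.6574904609389), np.float64(230.28759989108798))
0.21 (np.float64(304.2494713192834), np.float64(220.12443273497524))
```

play_rows --translation '[[0.0009,-0.0104,0],[0.0027,-0.0101,0],[0.0044,-0.0095,0],[0.006,-0.0086,0],[0.0074,-0.0074,0],[0.0086,-0.006,0]]' --delta_rot '[[0,0,0],[0,0,0],[0,0,0],[0,0,0],[0,0,0],[0,0,0]]' --grip '[-1,-1,-1,-1,-1,-1]'

```text
clock: 9.0
tool_pos: [0.4308, 0.2468, 0.229]
eef_rot: [0.641, 0.767, 0.001, 0.002]
contact_force: [8.3, -2.9, -4.3]
opening: 0.208
finger_force: 39.9
```

```bash
cat >> h.py <<'E'
AX=np.array([.4756,.2871])
def crank(ax=AX):
    s=r.get_state();p=s["tool_pos"][:2]-ax;f=s["contact_force"][:2];e=p/np.linalg.norm(p);t=np.array([e[1],-e[0]])
    print("t",round(s["clock"],2),"R",np.linalg.norm(p).round(4),"psi",((-79.7-np.degrees(np.arctan2(p[1],p[0])))%360).round(1),"Ftan",-(f@t).round(1),"Frad(out+)",(f@e).round(1),"Fz",s["contact_force"][2].round(1),"open",round(s["opening"],3))
E
python3 - <<'E'
from h import *
show();crank()
E
```

```text
9.0 tcp [0.4308 0.2468 0.229 ] q [0.641 0.767 0.001 0.002] F [ 8.3 -2.9 -4.3] M [-0.69 -1.63  0.03] open 0.208 ff 39.9
t 9.0 R 0.0602 psi 58.4 Ftan 7.8 Frad(out+) -4.2 Fz -4.3 open 0.208
```

play_rows --translation '[[0.0095,-0.0044,0],[0.0101,-0.0027,0],[0.0104,-0.0009,0],[0.0104,0.0009,0],[0.0101,0.0027,0],[0.0095,0.0044,0]]' --delta_rot '[[0,0,0],[0,0,0],[0,0,0],[0,0,0],[0,0,0],[0,0,0]]' --grip '[-1,-1,-1,-1,-1,-1]'

```text
clock: 9.75
tool_pos: [0.4176, 0.3032, 0.2287]
eef_rot: [0.642, 0.767, -0.004, 0.001]
contact_force: [0.2, -8.1, 5.5]
opening: 0.214
finger_force: 40.0
```

Run:
```python
from h import *
show();crank()
```

```text
9.75 tcp [0.4176 0.3032 0.2287] q [ 0.642  0.767 -0.004  0.001] F [ 0.2 -8.1  5.5] M [-1.73 -0.16 -0.01] open 0.214 ff 40.0
t 9.75 R 0.0602 psi 115.8 Ftan 7.8 Frad(out+) -2.4 Fz 5.5 open 0.214
```

play_rows --translation '[[0.0086,0.006,0],[0.0074,0.0074,0],[0.006,0.0086,0],[0.0044,0.0095,0],[0.0027,0.0101,0],[0.0009,0.0104,0]]' --delta_rot '[[0,0,0],[0,0,0],[0,0,0],[0,0,0],[0,0,0],[0,0,0]]' --grip '[-1,-1,-1,-1,-1,-1]'

```text
clock: 10.5
tool_pos: [0.46, 0.3452, 0.2287]
eef_rot: [0.64, 0.768, -0.004, -0.002]
contact_force: [-6.7, -1.4, 7.6]
opening: 0.213
finger_force: 40.0
```

Run:
```python
from h import *
show();crank()
cv2.imwrite("pics/top4.png",cv2.resize(r.snapshot("top")[205:295,220:420],None,fx=4,fy=4,interpolation=cv2.INTER_CUBIC))
```

```text
10.5 tcp [0.46   0.3452 0.2287] q [ 0.64   0.768 -0.004 -0.002] F [-6.7 -1.4  7.6] M [-0.32  1.59 -0.02] open 0.213 ff 40.0
t 10.5 R 0.0602 psi 175.3 Ftan 6.8 Frad(out+) 0.4 Fz 7.6 open 0.213
```

View pics/top4.png

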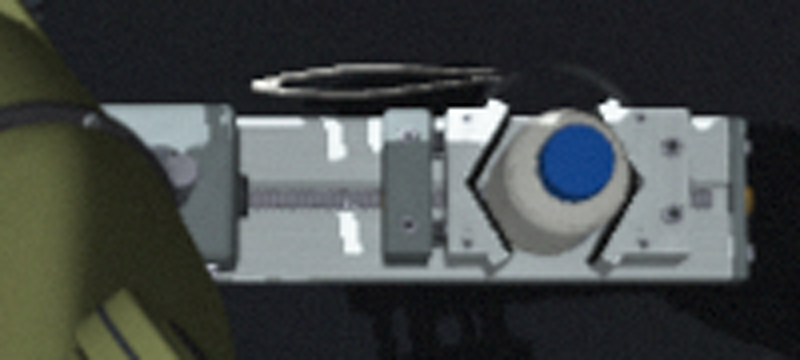

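The jaw has advanced: moving V at (470,185), fixed V at (637,185), the bottle still upright, about 12 mm of gap to close. I'll continue.

play_rows --translation '[[-0.0009,0.0104,0],[-0.0027,0.0101,0],[-0.0044,0.0095,0],[-0.006,0.0086,0],[-0.0074,0.0074,0],[-0.0086,0.006,0]]' --delta_rot '[[0,0,0],[0,0,0],[0,0,0],[0,0,0],[0,0,0],[0,0,0]]' --grip '[-1,-1,-1,-1,-1,-1]'

```text
clock: 11.3
tool_pos: [0.5176, 0.3295, 0.2289]
eef_rot: [0.639, 0.769, 0.0, -0.003]
contact_force: [-3.7, 6.6, 1.7]
opening: 0.211
finger_force: 40.0
```

Run:
```python
from h import *
show();crank()
```

```text
11.3 tcp [0.5176 0.3295 0.2289] q [ 0.639  0.769  0.    -0.003] F [-3.7  6.6  1.7] M [ 1.45  0.74 -0.02] open 0.211 ff 40.0
t 11.3 R 0.0597 psi 235.0 Ftan 7.2 Frad(out+) 2.1 Fz 1.7 open 0.211
```

Now 240→270.

play_rows --translation '[[-0.0095,0.0044,0],[-0.0101,0.0027,0],[-0.0104,0.0009,0]]' --delta_rot '[[0,0,0],[0,0,0],[0,0,0]]' --grip '[-1,-1,-1]'

```text
clock: 11.68
tool_pos: [0.5331, 0.3022, 0.229]
eef_rot: [0.639, 0.769, 0.003, -0.002]
contact_force: [1.0, 8.8, -3.7]
opening: 0.211
finger_force: 39.9
```

Run:
```python
from h import *
crank()
```

```text
t 11.68 R 0.0594 psi 265.6 Ftan 8.2 Frad(out+) 3.2 Fz -3.7 open 0.211
```

play_rows --translation '[[-0.0104,-0.0009,0],[-0.0101,-0.0027,0]]' --delta_rot '[[0,0,0],[0,0,0]]' --grip '[-1,-1]'

```text
clock: 11.92
tool_pos: [0.5346, 0.2808, 0.2291]
eef_rot: [0.639, 0.769, 0.004, -0.001]
contact_force: [4.2, 7.6, -5.4]
opening: 0.211
finger_force: 39.9
```

Run:
```python
from h import *
crank()
```

```text
t 11.93 R 0.0594 psi 286.4 Ftan 8.0 Frad(out+) 3.4 Fz -5.4 open 0.211
```

play_rows --translation '[[-0.0095,-0.0044,0],[-0.0086,-0.006,0]]' --delta_rot '[[0,0,0],[0,0,0]]' --grip '[-1,-1]'

```text
clock: 12.18
tool_pos: [0.5287, 0.2606, 0.2291]
eef_rot: [0.64, 0.769, 0.004, 0.0]
contact_force: [6.1, 7.3, -7.1]
opening: 0.207
finger_force: 39.9
```

Run:
```python
from h import *
crank()
cv2.imwrite("pics/top5.png",cv2.resize(r.snapshot("top")[215:285,300:420],None,fx=6,fy=6,interpolation=cv2.INTER_CUBIC))
```

```text
t 12.18 R 0.0593 psi 306.8 Ftan 9.3 Frad(out+) 2.2 Fz -7.1 open 0.207
```

View pics/top5.png

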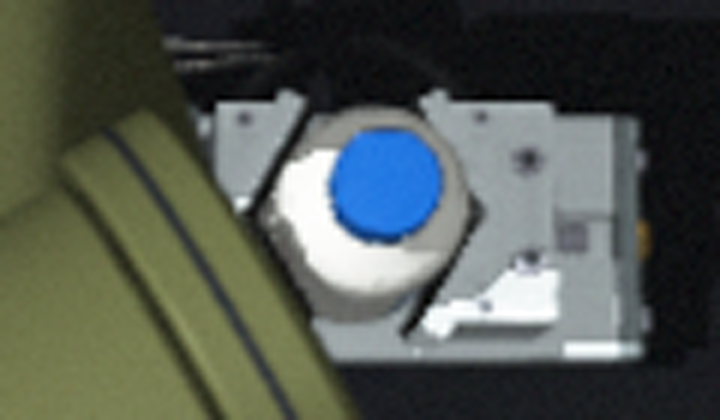

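The V's are now at (260,210) and (482,210), about 77 mm apart against 75 mm at contact. From here I'll step 10°, at the same speed.

play_rows --translation '[[-0.0074,-0.0074,0]]' --delta_rot '[[0,0,0]]' --grip '[-1]'

```text
clock: 12.35
tool_pos: [0.5236, 0.2522, 0.2291]
eef_rot: [0.64, 0.769, 0.005, 0.001]
contact_force: [8.9, 7.4, -8.2]
opening: 0.212
finger_force: 39.9
```

Run:
```python
from h import *
crank()
```

```text
t 12.35 R 0.0593 psi 316.3 Ftan 11.2 Frad(out+) 2.9 Fz -8.2 open 0.212
```

play_rows --translation '[[-0.006,-0.0086,0]]' --delta_rot '[[0,0,0]]' --grip '[-1]'

```text
clock: 12.48
tool_pos: [0.5165, 0.244, 0.2292]
eef_rot: [0.64, 0.768, 0.005, 0.001]
contact_force: [8.9, 6.0, -9.6]
opening: 0.21
finger_force: 39.9
```

Run:
```python
from h import *
crank()
```

```text
t 12.47 R 0.0594 psi 326.7 Ftan 10.6 Frad(out+) 1.8 Fz -9.6 open 0.21
```

play_rows --translation '[[-0.0036,-0.0076,0]]' --delta_rot '[[0,0,0]]' --grip '[-1]'

```text
clock: 12.6
tool_pos: [0.51, 0.2386, 0.2291]
eef_rot: [0.64, 0.768, 0.005, 0.002]
contact_force: [12.4, 5.7, -10.8]
opening: 0.211
finger_force: 39.9
```

Run:
```python
from h import *
crank()
```

```text
t 12.6 R 0.0595 psi 334.9 Ftan 13.4 Frad(out+) 2.6 Fz -10.8 open 0.211
```

The rise is about 5 N, roughly 50–60 N of squeeze, so I'll stop there and let go.

play_rows --translation '[[0,0,0],[0,0,0],[0,0,0],[0,0,0],[0,0,-0.02],[0,0,-0.03],[0,0,-0.03],[0,0,-0.03],[0,0,0]]' --delta_rot '[[0,0,0],[0,0,0],[0,0,0],[0,0,0],[0,0,0],[0,0,0],[0,0,0],[0,0,0],[0,0,0]]' --grip '[0.3,0.3,0.3,0.3,0.3,0.3,0.3,0.3,0.3]'

```text
clock: 13.72
tool_pos: [0.5077, 0.2367, 0.3409]
eef_rot: [0.64, 0.768, 0.002, 0.001]
contact_force: [0.1, -0.2, -0.1]
opening: 0.648
finger_force: 0.0
```

Run:
```python
from h import *
show()
s=r.snapshot("scene")[195:335,220:400];t=r.snapshot("top")[215:285,230:420]
a=cv2.resize(s,None,fx=2.4,fy=2.4,interpolation=cv2.INTER_CUBIC);b=cv2.resize(t,(790,291),interpolation=cv2.INTER_CUBIC)
o=np.zeros((600,790,3),np.uint8);o[:291]=b;o[292:292+min(308,a.shape[0]),:a.shape[1]]=a[:308]
cv2.imwrite("pics/end.png",o)
```

```text
13.72 tcp [0.5077 0.2367 0.3409] q [0.64  0.768 0.002 0.001] F [ 0.1 -0.2 -0.1] M [-0.1   0.01  0.  ] open 0.648 ff 0.0
```

View pics/end.png

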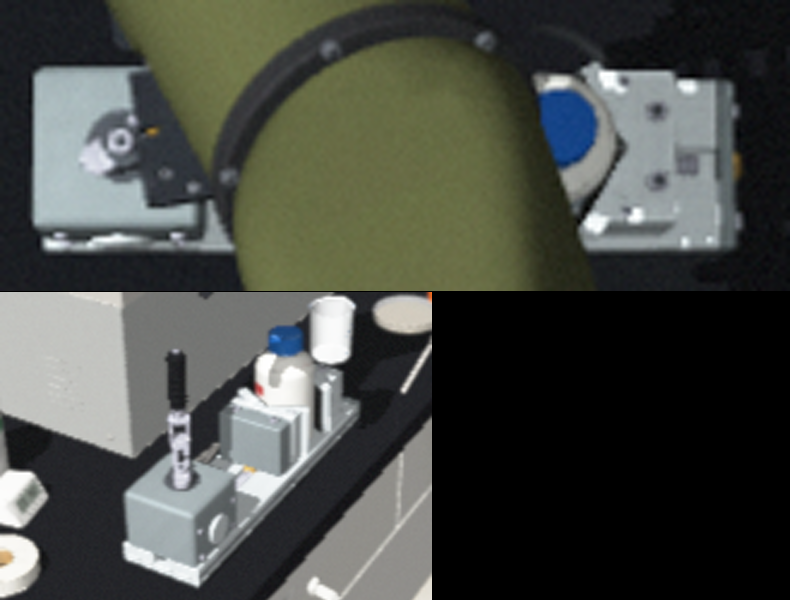

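The handle stands upright and the bottle is upright in the jaws (bottom view: handle at (177,380), bottle at (285,370)). I'll move the arm aside and check the spring compression against the first picture.

play_rows --translation '[[0.03,0,0],[0.04,0,0],[0.04,0,0],[0.04,0,0],[0.04,0,0],[0.04,0,0],[0,0,0]]' --delta_rot '[[0,0,0],[0,0,0],[0,0,0],[0,0,0],[0,0,0],[0,0,0],[0,0,0]]' --grip '[0.3,0.3,0.3,0.3,0.3,0.3,0.3]'

```text
clock: 14.7
tool_pos: [0.4625, 0.4662, 0.3364]
eef_rot: [0.638, 0.77, -0.001, -0.002]
contact_force: [-0.4, 0.1, -1.0]
opening: 0.648
finger_force: 0.0
```

Run:
```python
from h import *
show()
a=cv2.imread("pics/top0.png");b=r.snapshot("top");cv2.imwrite("pics/top6.png",b)
k=8
A=cv2.resize(a,None,fx=k,fy=k,interpolation=cv2.INTER_CUBIC);B=cv2.resize(b,None,fx=k,fy=k,interpolation=cv2.INTER_CUBIC)
# patches: carriage, jaw upper/lower halves, fixed jaw, in top0 pixels
for n,(u0,u1,v0,v1) in dict(carr=(307,322,230,270),carr_up=(307,322,229,248),carr_lo=(307,322,255,272),jaw_up=(323,341,228,246),jaw_lo=(323,341,256,274),fix=(376,395,229,272),cap=(352,377,230,262)).items():
    T=A[v0*k:v1*k,u0*k:u1*k];S=B[(v0-3)*k:(v1+3)*k,(u0-6)*k:(u1+24)*k]
    m=cv2.matchTemplate(S,T,cv2.TM_CCOEFF_NORMED);_,c,_,p=cv2.minMaxLoc(m);print(n,round(c,3),"du",p[0]/k-6,"dv",p[1]/k-3)
o=np.vstack([cv2.resize(i[222:280,290:410],None,fx=5,fy=5,interpolation=cv2.INTER_CUBIC) for i in(a,b)]);cv2.imwrite("pics/cmp.png",o)
```

```text
14.7 tcp [0.4625 0.4662 0.3364] q [ 0.638  0.77  -0.001 -0.002] F [-0.4  0.1 -1. ] M [-0.08  0.03  0.02] open 0.648 ff 0.0
carr 0.751 du 13.25 dv -0.25
carr_up 0.893 du 0.875 dv 1.875
carr_lo 0.796 du 12.75 dv -0.25
jaw_up 0.918 du 11.125 dv -0.25
jaw_lo 0.904 du 11.0 dv -0.125
fix 0.801 du 0.25 dv -0.125
cap 0.863 du 0.0 dv 0.125
```

View pics/cmp.png

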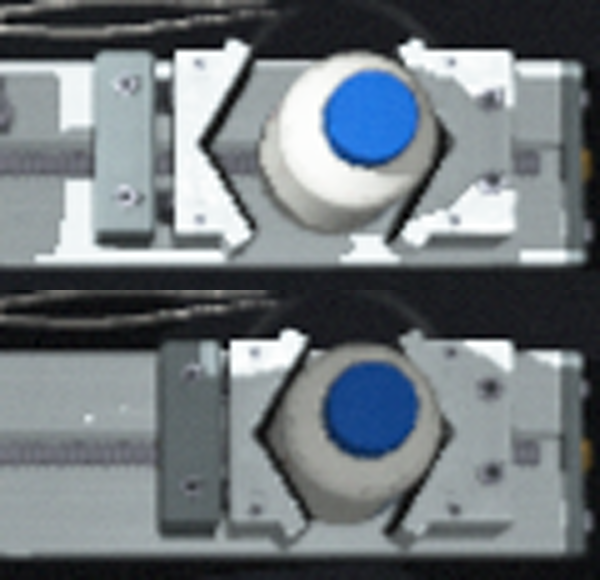

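The carriage has moved about 2 px (4 mm) more than the jaw, which gives roughly 60 N. That agrees with the force rise and lies within 25–80 N. The bottle is upright and the bystanders are unmoved.

```bash
python3 -c "
from plant import r
print(r.finish_job())"
```

```text
the job is handed in; nothing more can be done
None
```

I folded the handle upright against its stop, cranked the jaw shut and handed the job in; no verdict came back. The squeeze is an estimate of about 60 N (force rise about 58 N, pictures 64–76 N), above the 50 N asked for but inside 25–80 N; the handle is up, the bottle upright, and no bystander was seen to move, though I did not measure them at the end.

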